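# Tip a candle lid over the turning jig

## Robot

A 7-joint arm with a two-finger parallel gripper is mounted at the origin on the work surface. World frame = base frame: x ahead of the robot, y to its left, z up, the work surface at z = 0. Lengths are in m, angles in degrees, forces in N, time in s.
With the tool pointing down it reaches from about 0.425 to 0.875 m from the base axis. Payload 4.7 kg.
Tool frame: the origin (TCP) lies on the centre line of the jaws, within the pads' length; the fingertips stand 25 mm ahead of it and the grasp point (between the pads) lies 6 mm ahead of it; z points along the fingers, y is the line along which they close (so a half turn about z gives the same grasp; the last joint's range is limited). The gripper opens to 87 mm and grips with 3 to 60 N. Pads are 19 mm wide; open, the fingers measure 117 mm over their backs; the gripper's body (75 mm by 190 mm) begins 51 mm behind the grasp point.
Start: joints at [69.907, 18.392, -4.016, 83.108, 1.295, 78.541, -3.26], TCP at [0.232, -0.607, 0.248] pointing down, gripper open.
Joint ranges: [-163.93, 163.93], [-17.29, 119.83], [-79.2, 71.16], [3.27, 140.29], [-89.18, 269.18], [5.43, 117.66], [-154.24, 154.24]. Speed limits (degrees/s): [147.25, 147.25, 180, 180, 180, 180, 180].

## Interface

Orientations are given as a 3x3 rotation matrix whose columns are the frame's x, y, z axes.
In Python, from cell import * gives the robot as it stands. Calls block until the motion is done:
- movep(position, orientation): joint-space move of the TCP to a pose.
- move_l(position, velocity=0.15, orientation=None): straight line of the TCP; orientation=None keeps the orientation; velocity is the mean speed in m/s.
- move_joints(angles): joint-space move.
- release() and grab(grip_force=None): open the fingers fully, or close them until they stop; grip_force is the grip in N (None keeps the last).
- hold(seconds).
- solve_ik(position, orientation): joint angles nearest the present ones, or None.
- snapshot(name): name is "side" or "top"; returns a dict with "pixels" (384x512x3 uint8, blue, green, red), "mtx" (3x3 intrinsics, pixels), "dist_coeffs" ([k1, k2, p1, p2, k3] as OpenCV has them; the pictures are not rectified), "origin" and "rotation" of the camera in the world. Camera axes: x right, y up, looking along -z (the intrinsics and any distortion apply to the point x, -y, -z); pixel columns grow to the right and rows downward; lengths in m; the calibration is good to about 2 mm. A picture is of the moment at which its call begins. There is no depth.
A pose or a line that the arm cannot do raises MotionError and nothing moves.
- hand_in(): hands the job in; it is judged then, once.
Trained networks look in a picture, given as the dict that the camera call returned (one of the last four; its "shot" number tells which), for a name from the list of things; names that differ only in an ending like _2 or _b are one class to them, and where a whole thing is asked for, a point or a joint stands for the part that bears it (a point fixed in the world has none). Each returns a list of dicts, best first, with "p" (0 to 1); they miss things now and then, are a little off and sometimes report something else, mostly with a low value. They report only what shows in the picture. A call takes as long as a camera call. They do not tell look-alikes from the thing itself.
- recognise(target, picture): "location" ([column, row] in pixels, amid what is visible of it).
Readings, each from a call of its own:
- read_clock(): time.
- read_qpos(): joint angles.
- read_joint_vel(): joint speeds.
- read_joint_torque(): joint torques, N m.
- read_eef_pos(): TCP position.
- read_tool_rot(): TCP orientation.
- read_wrist_force(): force on the tool from outside, world axes, zero at the start.
- read_wrist_torque(): the same for the moment, N m.
- read_finger_gap(): opening from 0.0 (shut) to 1.0 (fully open).
- read_finger_force(): force on a finger pad.
Only numpy, scipy, OpenCV 4.12 (cv2) and the standard library are available. Lean on these libraries where they do the work, as an engineer would, in place of code of your own. Each camera call takes 0.05 s, during which the arm holds its last target. There are 200 camera calls.

## Task

Turn the square wooden candle lid rubber side up on the turning jig, only by pushing it with the fingertips: push it gently off the brown deck so that its front edge drops into the trough, tip it up on that edge against the low wall, and push it on over so that it falls upside down on the grey landing. Then push it across the landing until it lies flat and square against the red end fence. Do not pinch, lift or carry the lid, and leave the candles, the tumbler and the clothes peg where they stand.

Things in the scene. Friction and masses are not known exactly. Their poses are not given: they have to be found in the camera images.
- lid: Loose flat square candle lid, 90 x 90 x 9 mm, about 50 g: pale wood, a copper disc 44 mm across on its +z face, a black rubber sheet on its -z face. Origin at its centre, half-way through. It starts flat on the jig's deck, copper up, its +x axis along the jig's +x axis within 0.12 rad. Its +z must point down at the end.
- lid_front (a point): Middle of the lid's leading edge: 45 mm along the lid's +x axis from its centre, half-way through the thickness. This edge goes down into the trough; the lid then tips about it, so the back edge swings up and over in an arc of 90 mm radius.
- jig: Fixed turning jig, 345 mm long, 140 mm wide (70 mm either side of its x axis), no side rails. Origin on the bench under the wall face; +x is the pushing direction, z up. Along x: brown deck -200 to -62 mm (top 36 mm above the bench), trough -62 to 0 (white floor 6 mm above the bench), wall at 0, grey landing 0 to 125 (top 20 mm), red fence from 125 to 137 (top 30 mm).
- deck_end (a point): Middle of the deck's top edge at the trough, 36 mm above the bench. Once the lid's centre is pushed past it, the front edge drops into the trough and the back edge rises. With its front edge at the wall the lid leans here at about 26 degrees, its back edge about 10 mm above the deck.
- wall_edge (a point): Middle of the top edge of the low wall (yellow line), which is the front of the grey landing: 20 mm above the bench, 14 mm above the trough floor. Pushed a little past upright, the lid falls by itself over this edge on to the landing and lies with its back part overhanging the trough by 10 to 30 mm.
- fence (a point): Foot of the red fence's face, at its middle, level with the landing's top (20 mm above the bench). With the lid home against it, the lid's centre is 45 mm short of it and 24.5 mm above the bench.
- candle_a: Yellow candle in a glass 72 mm across and 85 mm tall with a thin stick standing 30 mm above it, loose, a bystander; origin at the centre of its underside.
- candle_b: Violet candle in a glass of the same size, loose, a bystander; origin at the centre of its underside.
- tumbler: Empty glass tumbler, 72 mm across, 85 mm tall, loose, a bystander; origin at the centre of its underside.
- clothes_peg: Wooden clothes peg lying on the bench, 72 x 11 x 10 mm, loose, a bystander; origin at the centre of its underside, long axis x.
Not all that is in view belongs to the job. Of the things like the lid, leave any that is pink; of the rest the larger one is meant.

How it is judged:
By the outcome, as a careful person would: the job done as asked, in the order asked, and still so for the second after the job is handed in, with the robot touching nothing.
It also fails if it takes over 51 s, if anything falls off the work surface, if the arm or the gripper's body presses on something with over 40 N, if the wrist force passes 120 N, or if a joint passes its speed limit or range.

## Working session

There is one attempt and no reset: what is moved stays moved. The work goes in short steps, each a Python script; the robot and the scene stay as the last script left them, time stands still between calls to the robot, and variables do not carry over. Pictures are saved under pics/ and viewed, at most 10 in all, crops included, and the job is handed in when it is done.

```bash
ls; mkdir -p pics; cat > h.py <<'E'
from cell import *
import numpy as np, cv2
def save(s,n): cv2.imwrite(f'pics/{n}.png',s['pixels'])
def ray(s,px):
    u=cv2.undistortPoints(np.array([[px]],float),np.array(s['mtx']),np.array(s['dist_coeffs']))[0,0]
    d=np.array(s['rotation'])@np.array([u[0],-u[1],-1.0]); return np.array(s['origin']),d
def at_z(s,px,z):
    o,d=ray(s,px); return o+d*(z-o[2])/d[2]
def proj(s,P):
    P=np.atleast_2d(P); R=np.array(s['rotation']); c=(P-np.array(s['origin']))@R
    c=c*[1,-1,-1]
    return cv2.projectPoints(c,np.zeros(3),np.zeros(3),np.array(s['mtx']),np.array(s['dist_coeffs']))[0][:,0]
E
python3 - <<'E'
from h import *
for n in('top','side'):
    s=snapshot(n); save(s,n+'0'); print(n,s['origin'],np.round(s['rotation'],3).tolist(),s['mtx'],s['dist_coeffs'])
    for t in('lid','jig','candle_a','tumbler','clothes_peg'):
        print(t,[(np.round(r['location'],1).tolist(),round(r['p'],2)) for r in recognise(t,s)])
print(read_clock())
E
```

```text
pics
top [0.2353359  0.05285439 1.38425325] [[0.081, 0.97, -0.229], [-0.997, 0.079, -0.018], [0.001, 0.23, 0.973]] [[471.51812203   0.         270.3088947 ]
 [  0.         471.51812203 188.59591948]
 [  0.           0.           1.        ]] [-0.15063086  0.          0.          0.          0.        ]
lid [([398.2, 206.2], 0.97), ([340.0, 276.8], 0.96), ([333.5, 218.1], 0.63)]
jig []
candle_a [([247.1, 115.5], 0.91), ([349.6, 127.5], 0.9)]
tumbler [([160.4, 159.9], 0.86)]
clothes_peg [([209.4, 276.1], 0.54)]
side [0.17838576 0.51336798 0.64245213] [[-0.798, 0.423, -0.429], [-0.602, -0.557, 0.572], [0.003, 0.715, 0.699]] [[358.80456485   0.         251.13484269]
 [  0.         358.80456485 190.04606768]
 [  0.           0.           1.        ]] [-0.11532888  0.          0.          0.          0.        ]
lid [([324.6, 141.1], 0.96), ([301.7, 174.0], 0.86), ([369.8, 201.4], 0.6), ([260.2, 202.7], 0.19)]
jig []
candle_a [([230.5, 127.9], 0.95), ([139.2, 184.8], 0.64)]
tumbler [([103.7, 287.2], 0.85)]
clothes_peg [([295.0, 329.1], 0.54)]
0.6
```

View pics/top0.png

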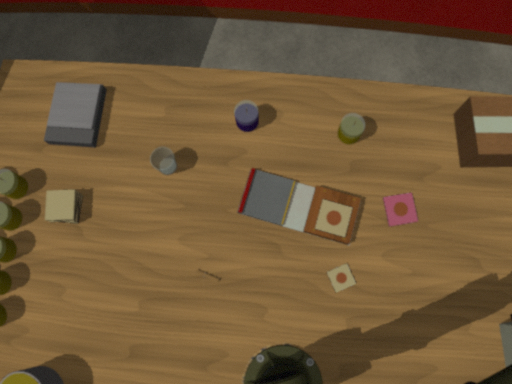

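View pics/side0.png

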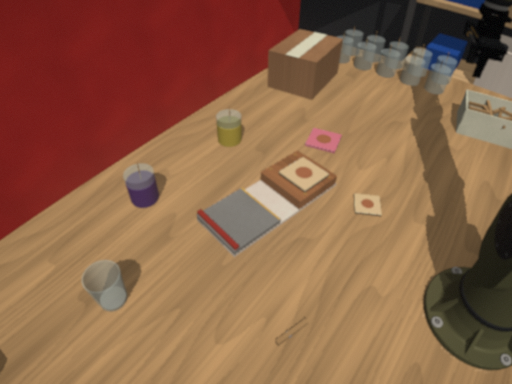

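The top view shows the target lid on the jig's brown deck at about (334,218). The pink one at (400,209) and the small one at (341,278) are decoys. The jig's red fence is at (245,191), so the jig's +x points left, roughly world +y. Next I'll zoom in for the corners.

```bash
python3 - <<'E'
import cv2,numpy as np
a=cv2.imread('pics/top0.png')[160:250,230:370]; b=cv2.imread('pics/side0.png')[145:255,190:345]
a=cv2.resize(a,None,fx=5,fy=5,interpolation=cv2.INTER_CUBIC)
b=cv2.resize(b,None,fx=5,fy=5,interpolation=cv2.INTER_CUBIC)
def grid(im,x0,y0):
    for x in range(0,im.shape[1],100): cv2.putText(im,str(x0+x//5),(x,10),0,.4,(255,255,255)); cv2.line(im,(x,0),(x,im.shape[0]),(255,255,0),1)
    for y in range(0,im.shape[0],100): cv2.putText(im,str(y0+y//5),(0,y+10),0,.4,(255,255,255)); cv2.line(im,(0,y),(im.shape[1],y),(255,255,0),1)
grid(a,230,160);grid(b,190,145)
cv2.imwrite('pics/ca.png',a);cv2.imwrite('pics/cb.png',b)
E
```

```text
(no output)
```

View pics/ca.png

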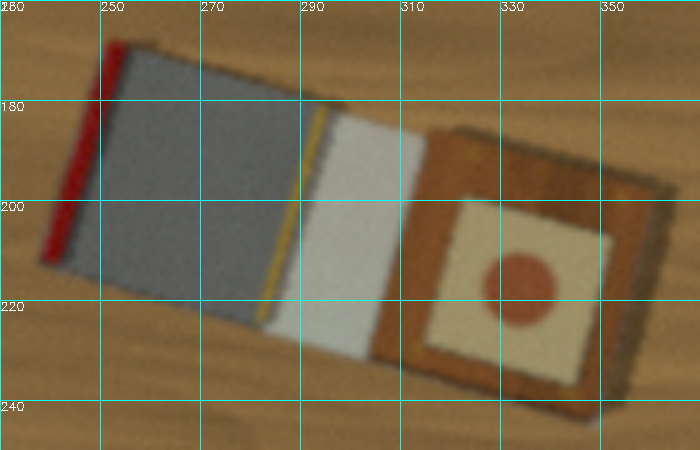

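View pics/cb.png

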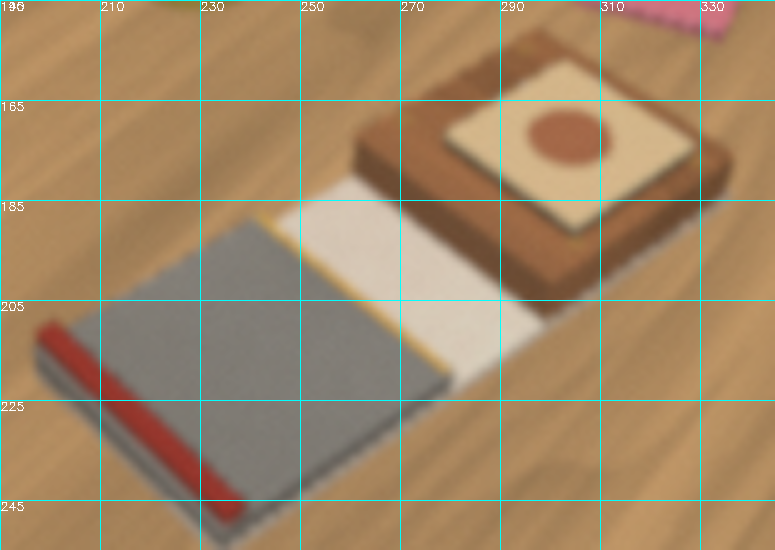

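The crops show the jig corners, the yellow wall line and the lid corners clearly. I'll fit the jig and lid poses to them.

```bash
cat > fit.py <<'E'
from h import *
from scipy.optimize import least_squares
T=snapshot('top');S=snapshot('side')
c=lambda p,o:(np.array(p,float)+.5)/5-.5+o
m=1e-3
J=np.array([[137,-70,30],[137,70,30],[-62,-70,36],[-62,70,36],[-200,-70,36],[-200,70,36],[0,-70,20],[0,70,20]])*m
jt=c([(108,42),(40,264),(427,138),(371,358),(660,190),(587,418),(328,107),(267,322)],[230,160])
js=c([(38,333),(225,522),(358,140),(550,283),(540,28),(732,158),(262,215),(453,375)],[190,145])
def X(p,P,z=0):
    a=p[2];return np.c_[P[:,0]*np.cos(a)-P[:,1]*np.sin(a)+p[0],P[:,0]*np.sin(a)+P[:,1]*np.cos(a)+p[1],P[:,2]+z]
def fit(P,t,s,p0):
    f=lambda p:np.r_[(proj(T,X(p,P))-t).ravel(),(proj(S,X(p,P))-s).ravel()]
    r=least_squares(f,p0,loss='soft_l1');print(r.x,np.round(f(r.x),1).reshape(-1,2).tolist());return r.x
pj=fit(J,jt,js,[.5,-.05,1.4])
L=np.array([[-45,-45,45],[-45,45,45],[45,45,45],[45,-45,45]])*m
lt=c([(612,237),(577,385),(425,345),(463,195)],[230,160]);ls=c([(567,60),(695,145),(576,232),(445,135)],[190,145])
pl=fit(L,lt,ls,[.5,-.15,1.4])
d=pl-pj;ca,sa=np.cos(pj[2]),np.sin(pj[2])
print('lid in jig mm',1000*(ca*d[0]+sa*d[1]),1000*(-sa*d[0]+ca*d[1]),d[2])
for n,s,px in [('ca',T,(247,105)),('cb',T,(352,120)),('tum',T,(160,153))]:
    w=at_z(s,px,.085)[:2]-pj[:2];print(n,np.round([ca*w[0]+sa*w[1],-sa*w[0]+ca*w[1]],3))
np.save('pj.npy',pj)
E
python3 fit.py
```

```text
[0.51717131 0.02284136 1.36578692] [[-1.2, -0.3], [-1.5, -0.4], [-0.4, -1.7], [-1.9, -0.4], [-1.9, 0.8], [0.9, 0.9], [-1.1, 0.1], [-1.9, 1.7], [-0.5, -0.6], [0.6, -1.3], [-0.7, -1.4], [0.9, -0.3], [0.0, -0.8], [1.5, -1.0], [0.0, -0.9], [1.1, -1.1]]
[ 0.47944856 -0.1095571   1.37331589] [[-0.6, 0.2], [-1.0, 0.3], [-0.9, -0.2], [-0.6, 0.3], [-0.2, -1.1], [0.5, -1.1], [0.4, -2.1], [0.1, -1.3]]
lid in jig mm -137.30538106439104 9.979611448239385 0.007528970127259171
ca [ 0.196 -0.238]
cb [-0.116 -0.281]
tum [ 0.395 -0.025]
```

Lid: at -137 mm on the jig's x axis, 10 mm off centre and aligned within 0.5°. It fits the deck, and the reach is fine. Plan: close the fingers, point the tool down with its y axis across the jig, and push.

```bash
cat >> h.py <<'E'
pj=np.load('pj.npy');ex=np.array([np.cos(pj[2]),np.sin(pj[2]),0]);ey=np.array([-ex[1],ex[0],0])
def R(sg): return np.c_[sg*ex,-sg*ey,[0,0,-1]]
def P(f,y,tz):  # finger front face at jig x=f (mm), jig y, tip height (mm)
    return np.r_[pj[:2],0]+ex*(f-9.5)/1e3+ey*y/1e3+np.array([0,0,(tz+25)/1e3])
def F(): return float(np.array(read_wrist_force())@ex)
def where():
    w=np.array(read_eef_pos())-np.r_[pj[:2],0]; return round(w@ex*1e3+9.5,1),round(w@ey*1e3,1),round(w[2]*1e3-25,1)
E
python3 - <<'E'
from h import *
for sg in(1,-1):
    print(sg,[None if (q:=solve_ik(P(f,10,z),R(sg))) is None else np.round(q).tolist() for f,z in((-205,90),(-205,39),(-85,39),(20,120),(36,23))])
print(np.round(read_qpos()),np.round(read_tool_rot(),2).tolist())
E
```

```text
1 [[47.0, 8.0, -30.0, 112.0, 5.0, 60.0, 3.0], [46.0, 12.0, -30.0, 115.0, 8.0, 55.0, 1.0], [40.0, 13.0, -39.0, 115.0, 10.0, 55.0, -15.0], [40.0, 11.0, -51.0, 109.0, 9.0, 65.0, -26.0], [39.0, 22.0, -54.0, 113.0, 22.0, 56.0, -38.0]]
-1 [None, [-42.0, 23.0, 70.0, 117.0, -26.0, 57.0, -150.0], [69.0, 29.0, -75.0, 115.0, 32.0, 61.0, 148.0], [53.0, 16.0, -67.0, 108.0, 16.0, 66.0, 148.0], [48.0, 29.0, -67.0, 112.0, 32.0, 59.0, 135.0]]
[70. 18. -4. 83.  1. 79. -3.] [[0.93, 0.36, -0.0], [0.36, -0.93, -0.0], [-0.0, 0.0, -1.0]]
```

```bash
python3 - <<'E'
from h import *
grab(20)
movep(P(-203,10,95),R(1)); print(read_clock(),where())
move_l(P(-203,10,39.5),0.12); print(read_clock(),where(),F())
b=F()
for f in (-190,-170,-140,-115): move_l(P(f,10,39.5),0.05); print(f,round(F()-b,2),round(read_clock(),2))
for f in np.arange(-112,-79,3):
    move_l(P(f,10,39.5),0.03); g=F()-b; print(f,round(g,2),round(read_clock(),2))
    if abs(g)>3: break
print(where())
s=snapshot('side');save(s,'side1')
im=cv2.resize(s['pixels'][120:260,180:380],None,fx=4,fy=4,interpolation=cv2.INTER_CUBIC);cv2.imwrite('pics/side1c.png',im)
E
```

```text
4.0417 (np.float64(-204.7), np.float64(9.6), np.float64(95.3))
4.65 (np.float64(-203.2), np.float64(9.6), np.float64(39.8)) 1.4415645050674106
-190 -2.91 5.06
-170 -1.44 5.61
-140 -1.51 6.36
-115 -1.95 7.01
-112 -1.03 7.26
-109 -1.77 7.51
-106 -2.24 7.76
-103 -1.16 8.01
-100 -1.75 8.26
-97 -1.27 8.51
-94 -2.05 8.76
-91 -1.4 9.01
-88 -1.46 9.26
-85 -0.35 9.51
-82 -1.34 9.76
(np.float64(-81.7), np.float64(10.0), np.float64(39.5))
```

View pics/side1c.png

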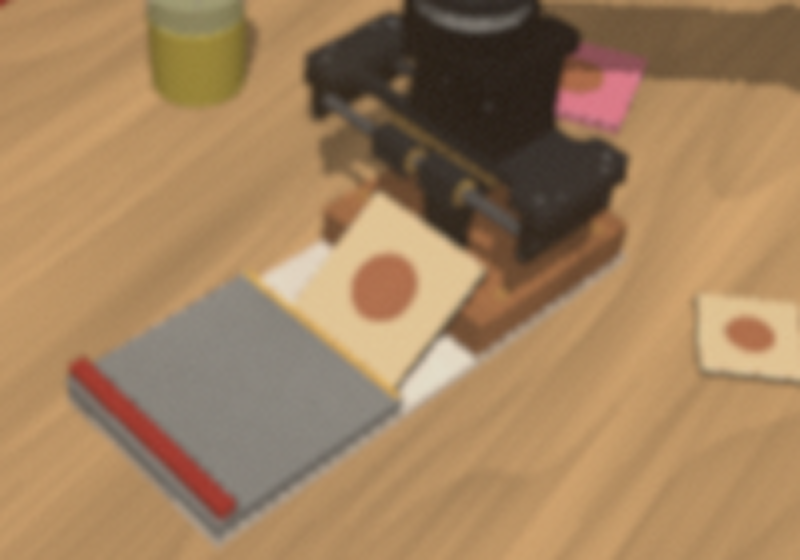

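The lid leans between the deck edge and the wall, with its front edge in the trough and roughly parallel to the wall. The fingers are behind its back edge. Next, follow the arc.

```bash
python3 - <<'E'
from h import *
b=F();ok=True
for th in np.arange(30,91,4):
    t=np.radians(th); d=7+8*(th-26)/64
    f=-9*np.sin(t)-90*np.cos(t)+1.5
    move_l(P(max(f,-81.7),10,max(39.5,6+90*np.sin(t)-d)),0.04)
    g=np.array(read_wrist_force());print(th,where(),round(F()-b,2),round(g[2],2),round(read_clock(),2))
    if abs(F()-b)>8: break
s=snapshot('side')
im=cv2.resize(s['pixels'][100:260,180:380],None,fx=3.7,fy=3.7,interpolation=cv2.INTER_CUBIC);cv2.imwrite('pics/side2c.png',im)
E
```

```text
30 (np.float64(-80.9), np.float64(9.7), np.float64(43.9)) -0.92 -0.04 10.06
34 (np.float64(-77.9), np.float64(9.8), np.float64(48.7)) 0.56 -0.49 10.35
38 (np.float64(-74.7), np.float64(9.8), np.float64(53.2)) -0.53 -0.09 10.64
42 (np.float64(-71.2), np.float64(9.9), np.float64(57.4)) -0.38 0.37 10.93
46 (np.float64(-67.2), np.float64(9.8), np.float64(61.5)) -0.88 -0.7 11.22
50 (np.float64(-62.9), np.float64(9.9), np.float64(65.2)) 0.39 -0.59 11.52
54 (np.float64(-58.3), np.float64(9.9), np.float64(68.5)) 0.78 -0.22 11.81
58 (np.float64(-53.4), np.float64(9.9), np.float64(71.5)) -0.26 0.65 12.1
62 (np.float64(-48.3), np.float64(9.9), np.float64(74.1)) -0.69 0.22 12.39
66 (np.float64(-42.9), np.float64(10.0), np.float64(76.3)) 1.27 0.32 12.68
70 (np.float64(-37.4), np.float64(10.0), np.float64(78.2)) -0.25 1.1 12.98
74 (np.float64(-31.6), np.float64(10.0), np.float64(79.6)) -0.68 -0.27 13.28
78 (np.float64(-25.6), np.float64(10.0), np.float64(80.6)) 0.28 -0.31 13.58
82 (np.float64(-19.5), np.float64(10.0), np.float64(81.2)) -0.34 1.17 13.88
86 (np.float64(-13.4), np.float64(10.0), np.float64(81.3)) -0.09 -0.12 14.19
90 (np.float64(-7.1), np.float64(10.1), np.float64(81.0)) 0.27 0.18 14.5
```

View pics/side2c.png

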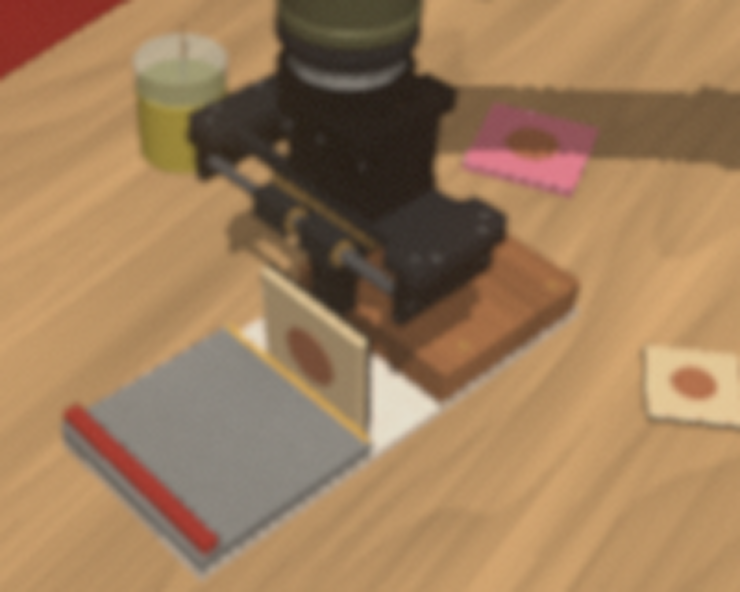

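The lid stands upright against the wall. Next I push it gently past upright, then look.

```bash
python3 - <<'E'
from h import *
b=F()
for f in np.arange(-4,24,3):
    move_l(P(f,10,80),0.03); print(f,round(F()-b,2),end=' ')
hold(0.4)
move_l(P(f-20,10,100),0.1); move_l(P(-52,10,100),0.12)
print(read_clock())
s=snapshot('side');t=snapshot('top')
for n,x in(('s',s),('t',t)): print(n,[(np.round(r['location'],1).tolist(),round(r['p'],2)) for r in recognise('lid',x)])
a=cv2.resize(s['pixels'][140:260,185:345],None,fx=4,fy=4,interpolation=cv2.INTER_CUBIC)
c=cv2.resize(t['pixels'][155:250,230:370],(640,434)[:2],interpolation=cv2.INTER_CUBIC)
cv2.imwrite('pics/s3.png',a);cv2.imwrite('pics/t3.png',c)
E
```

```text
-4 0.35 -1 0.29 2 0.38 5 0.27 8 -0.8 11 0.03 14 0.45 17 -0.32 20 0.57 23 0.16 18.5167
s [([370.3, 207.2], 0.9), ([255.6, 207.8], 0.66), ([331.6, 135.8], 0.56)]
t [([282.7, 202.1], 0.8), ([401.9, 205.8], 0.74)]
```

View pics/s3.png

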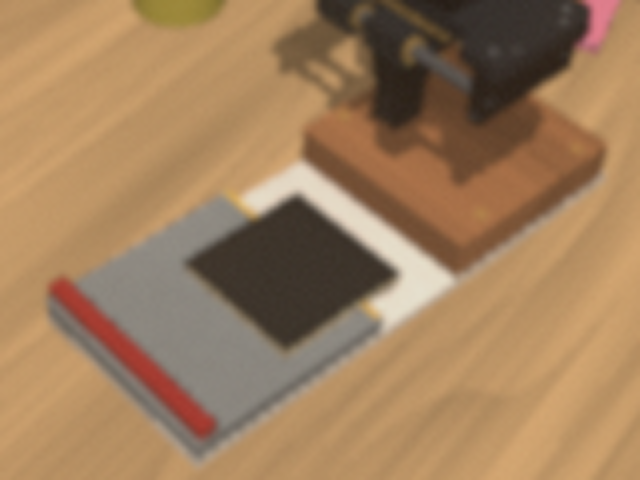

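The lid lies rubber side up on the landing, with its back edge overhanging the trough by roughly 25 mm. I'll measure that edge so the fingers can go down between it and the deck, then push.

```bash
python3 - <<'E'
from h import *
s=snapshot('side')
def jj(p): 
    w=at_z(s,p,.029)-np.r_[pj[:2],0]; return np.round([w@ex*1e3,w@ey*1e3],1)
for c in((300,194),(400,273),(287,352),(185,263)): print(jj((np.array(c)+.5)/4-.5+[185,140]))
# calibration check on wall edge / deck edge in the same crop
for c,z in(((305,133),.036),((460,247),.036),((380,318),.02)):
    w=at_z(s,(np.array(c)+.5)/4-.5+[185,140],z)-np.r_[pj[:2],0]; print('chk',np.round([w@ex*1e3,w@ey*1e3],1))
E
```

```text
[-23.5 -30.5]
[-22.9  56.8]
[66.3 57.9]
[ 66.4 -31.7]
chk [-58.4 -64.5]
chk [-59.3  69.6]
chk [ 4.3 68.7]
```

```bash
python3 - <<'E'
from h import *
move_l(P(-35,12,100),0.1); move_l(P(-35,12,23),0.08); print(where(),np.round(read_wrist_force(),1))
b=np.mean([F() for _ in range(5)])
move_l(P(0,12,23),0.06); move_l(P(27,12,23),0.05); print(read_clock(),F()-b)
for f in np.arange(28,42,1):
    move_l(P(f,12,23),0.02); g=np.mean([F() for _ in range(4)])-b; print(f,where()[0],round(g,2))
    if g<-4: break
hold(0.3)
move_l(P(f-15,12,23),0.08); move_l(P(f-15,12,110),0.12); move_l(P(-120,12,150),0.2)
print(read_clock())
s=snapshot('side');t=snapshot('top')
a=cv2.resize(s['pixels'][140:260,185:345],None,fx=4.5,fy=4.5,interpolation=cv2.INTER_CUBIC)
c=cv2.resize(t['pixels'][160:230,230:310],None,fx=7,fy=7,interpolation=cv2.INTER_CUBIC)
cv2.imwrite('pics/s4.png',a);cv2.imwrite('pics/t4.png',c)
E
```

```text
(np.float64(-34.9), np.float64(11.5), np.float64(23.5)) [0.2 0.  0.8]
21.625 0.09603599346285382
28 27.8 -0.79
29 29.0 -0.22
30 30.0 0.1
31 31.1 -0.31
32 32.2 -0.27
33 32.9 -0.9
34 33.0 -3.95
35 33.1 -6.01
26.0083
```

View pics/s4.png

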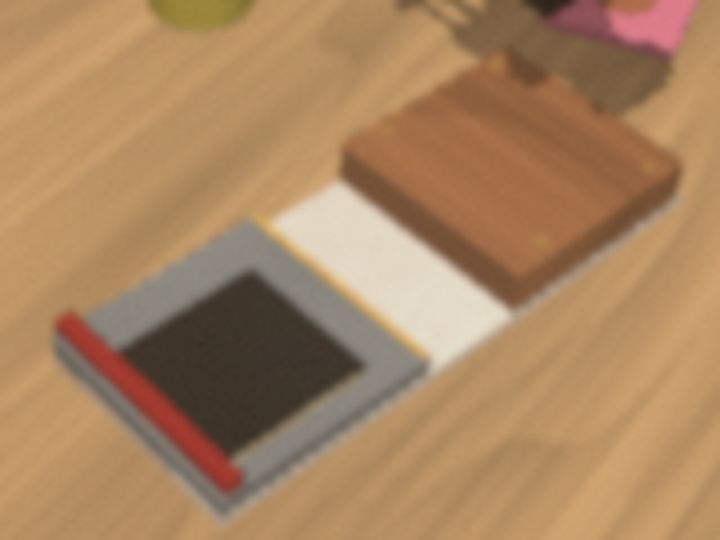

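View pics/t4.png

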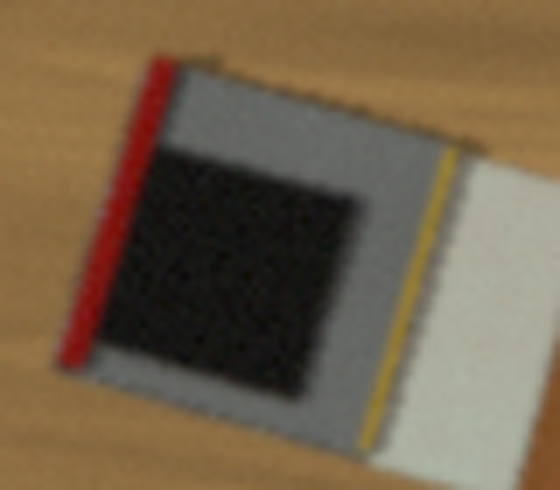

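The lid lies rubber side up, flat and square against the red fence with no visible gap, and the robot is clear of it. Handing in.

```bash
python3 -c "
from cell import *
print(hand_in(), read_clock())"
```

```text
the job is handed in; nothing more can be done
the job is handed in; nothing more can be done
```

The lid is rubber side up, flat and square against the red fence; I turned it only by pushing with closed fingertips, never went near the bystanders, and handed the job in at about 26 s (51 s limit).

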